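# Open the lamp cleaner's safety cap

## Robot

A 6-joint arm with a two-finger parallel gripper is mounted at the origin on the work surface. World frame = base frame: x ahead of the robot, y to its left, z up, the work surface at z = 0. Lengths are in m, angles in rad, forces in N, time in s.
With the tool pointing down it reaches from about 0.325 to 0.75 m from the base axis. Payload 7.6 kg.
Tool frame: the origin (TCP) lies at the very end of the fingers, on their centre line; the grasp point (between the pads) lies 19 mm behind it (manip.tcp_to_grasp is the distance from the TCP to the grasp point, in m); z points along the fingers, y is the direction in which the jaws open and shut (so a half turn about z gives the same grasp; the last joint's range is limited). The gripper opens to 85 mm and grips with 20 to 120 N. Pads are 22 mm wide; open, the fingers measure 114 mm over their backs; the gripper's body (76 mm by 85 mm) begins 54 mm behind the grasp point. The pads swing forward as they close: fully open they stand 13 mm farther back than shut.
Start: joints at [-1.341, 0.052, 1.401, -0, 1.689, -0.07], TCP at [0.155, -0.502, 0.194] pointing down, gripper open.
Joint ranges: [-2.9, 2.9], [-0.91, 2.17], [0.12, 2.37], [-1.06, 4.2], [0.26, 2.73], [-2.93, 2.93]. Speed limits (rad/s): [2.57, 2.57, 3.01, 3.14, 3.14, 3.14].

## Interface

Orientations are given as a unit quaternion [w, x, y, z].
In Python, from cell import manip gives the robot as it stands.
- The arm moves only by the tool send_rows, never from a script. Its argument "rows" is one flat list of numbers, 5 for each row, row after row: the gripper command: -1 is shut, 1 is fully open, values between are in proportion, then the shift along the tool's x, y, z normalised to -1 to 1, where 1 is 0.75 m, then the turn about the tool's z normalised to -1 to 1, where 1 is 2 pi rad. A call has 1 to 12 rows; each row is the pose to reach, as a shift and turn from the pose commanded when the call began, along the tool's axes at that moment, turning the shorter way round; what a row does not reach only later rows make up. A row lasts 1/12 s, in which the tool goes at most 41.7 mm and 7.16 degrees, less where a joint would pass 70% of its speed; a pose out of reach is approached as far as the arm can. A call with a number of a shift or a turn outside -1 to 1 is refused whole. A call with a gripper value outside its range is refused whole. The fingers move at their own pace and stop on an object; "force" is the grip in N (left out, the last holds). Time passes only in rows, so rows that repeat a pose let the fingers close. It gives the time, the measured TCP pose, the force and the opening at its end, in the units of the state.
- manip.observe(): the state, without advancing time (a new reading comes with each control period).
- manip.grab_frame(name): name is "side" or "top" or "wrist"; returns a dict with "frame" (384x512x3 uint8, red, green, blue), "intrinsics" (3x3 intrinsics, pixels), "R" (3x3) and "t" (3): a world point X has camera coordinates R X + t. Camera axes: x right, y down, z forward; pixel columns grow to the right and rows downward; lengths in m; the calibration is good to about 2 mm. A picture is of the moment at which its call begins. There is no depth.
- manip.close_job(): hands the job in, once; it reports no verdict.
The state is a dict: "t": time; "qpos": joint angles; "dq": joint speeds; "joint_efforts": joint torques, N m; "eef_pos": TCP position; "ee_rot": TCP orientation; "contact_force": force on the tool from outside, world axes, zero at the start; "torque": the same for the moment, N m; "grip_width": opening from 0.0 (shut) to 1.0 (fully open).
Only numpy, scipy, OpenCV 4.12 (cv2) and the standard library are available. Lean on these libraries where they do the work, as an engineer would, in place of code of your own. Each camera call takes 0.05 s, during which the arm holds its last target.

## Task

Lift the lid off the steel storage pot by its knob and set it down, without dropping it, the right way up on the round cork mat; then press the orange push-and-turn cap of the cleaner bottle inside the pot down, twist it anticlockwise while it is pressed until it is free, and lift it off. Finish still holding the cap level and still in the gripper, a few centimetres clear above the bottle's neck; leave the bulb, the spanner and the ceramic ring where they are.

Things in the scene. Friction and masses are not known exactly. Their poses are not given: they have to be found in the camera images.
- pot: Fixed round steel storage pot, 138 mm across, 82 mm high, mouth 120 mm across, with an outer shoulder for the lid at 70 mm. A blue cleaner bottle is clamped upright in its middle and cannot move or turn; at the start the lid hides bottle and cap. Origin: on the pot's axis at bench level, z up. Any yaw.
- bottle_neck (a point): Centre of the top of the bottle's sprung neck pad, 116.5 mm above the bench on the pot's axis, z up, fixed to the pot. Two lugs lock the cap: push it 3.5 mm or more down (hard stop at 7 mm) and, while down, turn it anticlockwise seen from above. It lifts off after 50 degrees of turn, up to a stop at 130; aim at about 75.
- lid_knob (a point): Centre of the lid's black cylindrical knob (26 mm across, 26 mm high). The steel lid is a loose deep round cover, 138 mm across, skirt 60 mm high, 200 g; its lower edge lies 73 mm below this point. It slips over the pot's mouth with 3 mm play all round and rests on the pot's shoulder: lift it straight up, the first 55 mm at least, before moving sideways. z up.
- mat_top (a point): Centre of the top of a fixed flat cork mat, 190 mm across, 4 mm thick: where the lid goes. With the lid standing on it the knob's centre is 77 mm above the bench.
- cap_center (a point): Centre (half-way up) of the orange ribbed safety cap: round, 48 mm across, 32 mm high, 30 g, hollow below, white stripe on top along its x axis, z up. Locked on the bottle, its centre is 104 mm above the bench (cap from 88 to 120 mm), its sides free to grasp from above. Unpressed it turns only about 6 degrees; it does not pull off until turned.
- cap_spring (a joint): Spring pad under the cap: about 0 with the cap locked, grows by how far the cap is pushed down (m, at most 0.0075); -0.0015 with the cap off. It pushes the cap up with about 5 N at rest, 9 to 10 N when pressed.
- bulb_center (a point): Frosted bulb, 60 mm across, standing in a dark wooden cradle, its top 95 mm above the bench; this point is the middle of its globe. Leave alone.
- spanner_center (a point): Steel C-spanner lying on the bench, about 150 mm long along its x axis, 6 mm thick; this point is near its middle. Leave alone.
- ring_center (a point): Cream ceramic spacer ring, 52 mm across, 12 mm high, lying flat; this point is its centre. Leave alone.
Not all that is in view belongs to the job. What is shaped like the part that bears lid_knob but purple or red is not meant.

How it is judged:
On the way, in this order (a step that is already met when the one before it is completed fails the run):
1. the lid stands on the cork mat, released (horizontal distance between lid_knob and mat_top below 0.035 m and angle between lid_knob's own z axis and vertical below 0.08 rad and height (world z) of lid_knob between 0.07 and 0.083 m and contact force between the fingers and lid below 0.05 N), for 0.2 s.
2. the cap, still locked, is pressed down (value of joint cap_spring above 0.003 m and angle between the x axis of cap_center and the x axis of bottle_neck, either way round below 0.4 rad and horizontal distance between cap_center and bottle_neck below 0.005 m), for 0.05 s.
3. the cap is twisted free while on the neck (angle between the x axis of cap_center and the x axis of bottle_neck, either way round above 0.8 rad and z of cap_center in the frame of bottle_neck below -0.008 m and horizontal distance between cap_center and bottle_neck below 0.006 m), for 0.02 s.
At the end, for the whole second after the job is handed in: Lid upright, at rest and released on the mat (centres within 35 mm); cap held still in the gripper, its centre 30 to 200 mm above the neck top, within 30 mm of the bottle axis, tilted under 0.3 rad, touching neither pot nor lid (all of step 1 and z of cap_center in the frame of bottle_neck between 0.03 and 0.2 m and horizontal distance between cap_center and bottle_neck below 0.03 m and angle between cap_center's own z axis and vertical below 0.3 rad and contact force between the fingers and cap above 1 N and contact force between cap and pot below 0.05 N and contact force between cap and lid below 0.05 N and linear speed of each of cap, lid below 0.03 m/s); the arm keeps its last pose, push and grip.
It fails at once if the lid is dropped (falls freely faster than 0.6 m/s) (contact force between the fingers and lid below 0.02 N and linear speed of lid above 0.6 m/s).
It fails at once if the bulb, spanner or spacer ring is moved by more than 20 mm (distance of any of bulb_center, spanner_center, ring_center from where it was at the start of the episode above 0.02 m).
It also fails if it takes over 64 s, if anything falls off the work surface, if the arm or the gripper's body presses on something with over 40 N, if the wrist force passes 120 N, or if a joint passes its speed limit or range.

## Working session

There is one attempt and no reset: what is moved stays moved. The work goes in short steps, Python scripts to look and compute and a tool call to move; the robot and the scene stay as the last step left them, time stands still between calls to the robot, and variables do not carry over. Pictures are saved under pics/ and viewed, and the job is handed in when it is done.

Besides the shell and the picture viewer there is one more tool, called as name(argument=value, ...), one argument or row to a line, values as JSON. send_rows: Moves the arm, as the interface text tells. Its arguments: {"type":"object","properties":{"rows":{"type":"array","items":{"type":"number","minimum":-1,"maximum":1}},"force":{"type":"number"}},"required":["rows"]}

```bash
ls; mkdir -p pics; python3 - <<'E'
from cell import manip
import cv2
print(manip.observe())
for n in ["side","top","wrist"]:
    f=manip.grab_frame(n); cv2.imwrite(f"pics/a_{n}.png",f["frame"][:,:,::-1]); print(n,f["intrinsics"].tolist(),f["R"].round(4).tolist(),f["t"].round(4).tolist())
E
```

```text
pics
{'t': 0.0, 'qpos': array([-1.34132862e+00,  5.28651651e-02,  1.40176343e+00,  3.12359005e-05,
        1.68855133e+00, -7.03070108e-02]), 'dq': array([ 6.95079533e-04, -2.06316228e-03,  3.21423093e-04,  4.40977718e-04,
       -1.46570635e-03, -6.75768997e-06]), 'joint_efforts': array([ 7.84086933e-05, -3.81668186e+01, -3.60187590e+01, -5.06648462e-05,
        6.17343321e-03,  4.99887364e-06]), 'eef_pos': array([ 0.15498155, -0.50122948,  0.19313805]), 'ee_rot': array([-7.92359256e-04,  9.88787321e-01,  1.49328509e-01, -4.76291824e-05]), 'contact_force': array([ 0.1697316 ,  0.62038635, -0.52699693]), 'torque': array([ 0.01234297, -0.00925389,  0.03144764]), 'grip_width': 1.002494473367346}
side [[475.48011036722755, 0.0, 263.1618993596938], [0.0, 475.48011036722755, 190.2747470350983], [0.0, 0.0, 1.0]] [[-0.9919, -0.1257, 0.0194], [-0.0971, 0.6501, -0.7536], [0.0821, -0.7494, -0.657]] [0.5691, 0.2144, 1.1673]
top [[390.78758500883606, 0.0, 245.93516992318987], [0.0, 390.78758500883606, 191.18478547852746], [0.0, 0.0, 1.0]] [[-0.0225, -0.9997, 0.0003], [-0.9889, 0.0222, -0.1468], [0.1467, -0.0036, -0.9892]] [-0.0999, 0.5928, 0.9273]
wrist [[334.878905064787, 0.0, 255.70980332494344], [0.0, 334.878905064787, 184.06150983622473], [0.0, 0.0, 1.0]] [[0.2949, -0.9555, -0.0017], [-0.9079, -0.2807, 0.3112], [-0.2979, -0.0902, -0.9503]] [-0.524, -0.0404, 0.3795]
```

View pics/a_side.png

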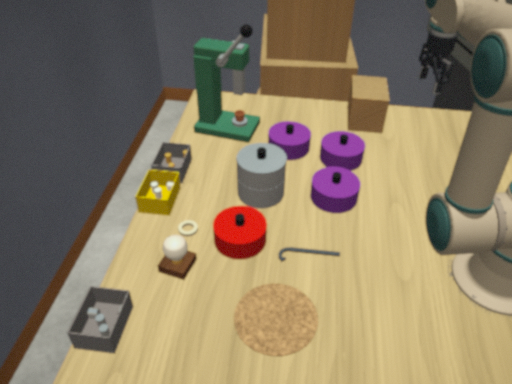

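View pics/a_top.png

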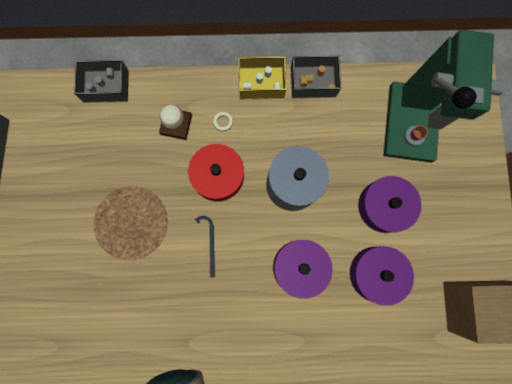

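View pics/a_wrist.png

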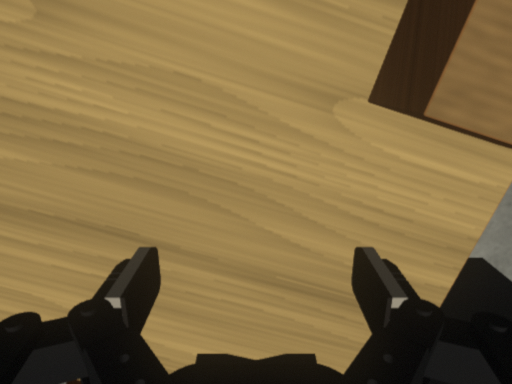

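The grey lid's knob is at top (300,174) and side (262,152). The mat is centred near top (131,222) and side (276,318). The red and purple pots are decoys. The bulb (172,117), ring (223,121) and spanner (210,245) lie between the pot and the mat in the top view.

```bash
cat > h.py <<'E'
import numpy as np,cv2
from cell import manip
def ray(f,u,v):
    K,R,t=[np.array(f[k],float) for k in("intrinsics","R","t")]
    d=R.T@np.linalg.solve(K,[u,v,1.]); return -R.T@t,d
def onz(f,u,v,z):
    c,d=ray(f,u,v); return c+d*(z-c[2])/d[2]
def proj(f,X):
    K,R,t=[np.array(f[k],float) for k in("intrinsics","R","t")]
    p=K@(R@np.array(X,float)+t); return p[:2]/p[2]
def tri(obs):
    A=np.zeros((3,3));b=np.zeros(3)
    for f,u,v in obs:
        c,d=ray(f,u,v);d/=np.linalg.norm(d);P=np.eye(3)-np.outer(d,d);A+=P;b+=P@c
    return np.linalg.solve(A,b)
def blob(mask,u,v):
    n,l,s,c=cv2.connectedComponentsWithStats(mask.astype(np.uint8))
    best=min((i for i in range(1,n) if s[i,4]>15),key=lambda i:np.hypot(*(c[i]-[u,v])))
    return c[best],s[best]
E
python3 - <<'E'
from h import *
fs={n:manip.grab_frame(n) for n in("side","top")}
kn={"side":(262,152),"top":(300,174)}; mt={"side":(276,318),"top":(131,222)}
o=[];
for n,f in fs.items():
    im=f["frame"].astype(int); c,s=blob(im.max(2)<45,*kn[n]); print(n,"knob",c,s); o.append((f,*c)); print(onz(f,*c,0.145))
    hsv=cv2.cvtColor(f["frame"],cv2.COLOR_RGB2HSV); u,v=mt[n]; print(hsv[v,u],hsv[v+50 if n=="top" else v-50,u])
    m=(hsv[...,2]<195)&(hsv[...,0]<25)&(hsv[...,1]>60); m=cv2.morphologyEx(m.astype(np.uint8),cv2.MORPH_OPEN,np.ones((5,5)));c,s=blob(m,*mt[n]); print("mat",c,s,onz(f,*c,.004))
print(tri(o))
# lid top circle, top view
f=fs["top"]
for n,f in fs.items():
  K=cv2.resize(f["frame"],None,fx=2,fy=2,interpolation=cv2.INTER_CUBIC)
  cv2.imwrite(f"pics/b_{n}.png",K[200:500,450:750,::-1] if n=="top" else K[230:530,400:700,::-1])
E
```

```text
side knob [261.30434783 153.13043478] [259 149   6   9  46]
[ 0.61026889 -0.2256433   0.145     ]
[ 17 115 191] [ 21  94 206]
mat [269.37074303 333.94465944] [ 226  300   87   84 2584] [0.53057503 0.23415972 0.004     ]
top knob [299.6  173.79] [294 168  12  12 100]
[ 0.61203605 -0.23376357  0.145     ]
[ 16 108 130] [ 21  93 157]
mat [239.96378373 235.55696258] [     0     57    512    327 136458] [ 0.48252003 -0.09557105  0.004     ]
[ 0.61228298 -0.23465097  0.138471  ]
```

```bash
python3 - <<'E'
from h import *
th=np.linspace(0,2*np.pi,120)
P=np.array([0.612,-0.234])
for n,seed in(("top",(131,222)),("side",(276,318))):
    f=manip.grab_frame(n); lab=cv2.cvtColor(cv2.GaussianBlur(f["frame"],(5,5),0),cv2.COLOR_RGB2HSV).astype(int)
    # saturation+hue based mat segmentation
    yy,xx=np.mgrid[:384,:512]; near=np.hypot(xx-seed[0],yy-seed[1])<58
    m=(lab[...,0]<=19)&(lab[...,1]>95)&near
    m=cv2.morphologyEx(m.astype(np.uint8),cv2.MORPH_CLOSE,np.ones((7,7)));m=cv2.morphologyEx(m,cv2.MORPH_OPEN,np.ones((7,7)))
    cs,_=cv2.findContours(m,0,1); c=max(cs,key=cv2.contourArea); e=cv2.fitEllipse(c[:,0].astype(np.float32)); X=onz(f,*e[0],.004); print(n,e,X)
    im=cv2.resize(f["frame"][:,:,::-1],(800,600),interpolation=cv2.INTER_CUBIC); s=np.array([800/512,600/384])
    def circ(c,r,z,col):
        p=np.array([proj(f,[c[0]+r*np.cos(a),c[1]+r*np.sin(a),z]) for a in th])*s
        cv2.polylines(im,[p.round().astype(int)],True,col,1)
    circ(X,.095,.004,(0,0,255)); circ(P,.069,.130,(0,255,0)); circ(P,.013,.156,(0,255,255)); circ(P,.069,0,(255,255,0))
    cv2.imwrite(f"pics/c_{n}.png",im)
E
```

```text
top ((130.0215301513672, 222.641357421875), (73.28545379638672, 76.18179321289062), 41.74381637573242) [0.52166382 0.18480349 0.004     ]
side ((275.4161682128906, 319.4349670410156), (71.26918029785156, 82.9897689819336), 95.75283813476562) [0.52145146 0.19596631 0.004     ]
```

View pics/c_top.png

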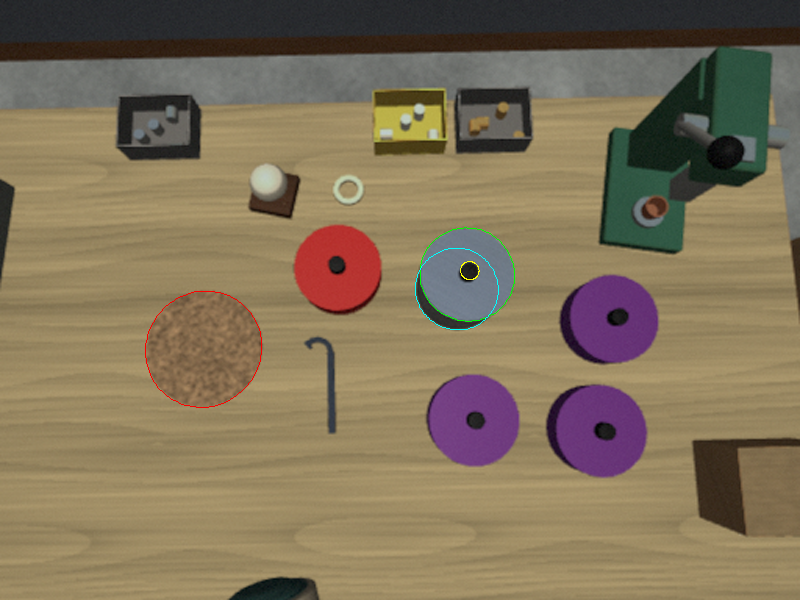

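View pics/c_side.png

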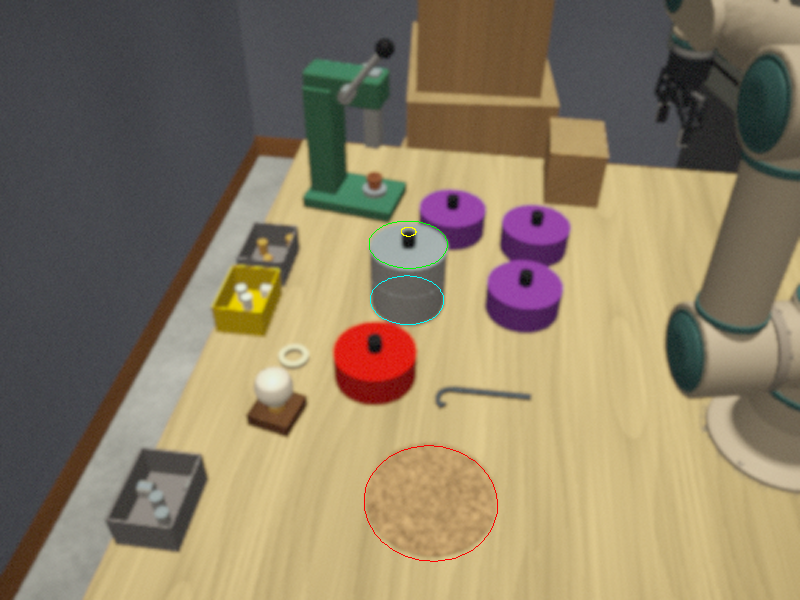

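```bash
cat >> h.py <<'E'
from scipy.spatial.transform import Rotation as Ro
def delta(cmd,tgt,q=None):
    s=manip.observe(); q=s["ee_rot"] if q is None else q
    R=Ro.from_quat(q,scalar_first=True).as_matrix()
    R=np.round(R,4); return R.T@(np.array(tgt)-np.array(cmd))/.75
E
python3 - <<'E'
from h import *
f=manip.grab_frame("top");g=manip.grab_frame("side")
# box: near top corner left
for uv in [(444,283),(473,286)]: print([onz(f,*uv,z).round(3).tolist() for z in(0,.1,.15)])
for uv in [(352,76),(349,130),(383,131),(386,90)]: print([onz(g,*uv,z).round(3).tolist() for z in(0,.1,.15)])
print(proj(g,[.5217,.1848,.004]))
print(delta([.155,-.502,.194],[.612,-.234,.30]))
E
```

```text
[[0.353, -0.605, 0.0], [0.362, -0.556, 0.1], [0.367, -0.531, 0.15]]
[[0.344, -0.677, 0.0], [0.354, -0.621, 0.1], [0.359, -0.593, 0.15]]
[[0.334, -0.998, 0.0], [0.351, -0.801, 0.1], [0.36, -0.703, 0.15]]
[[0.35, -0.598, 0.0], [0.365, -0.445, 0.1], [0.373, -0.368, 0.15]]
[[0.233, -0.61, 0.0], [0.261, -0.456, 0.1], [0.275, -0.378, 0.15]]
[[0.204, -0.903, 0.0], [0.235, -0.717, 0.1], [0.25, -0.623, 0.15]]
[275.83444795 315.18189874]
[ 0.68771333 -0.16141333 -0.14133333]
```

send_rows(
  rows=[1,0.0,0.0,-0.05,0,1,0.1,-0.02,-0.1,0,1,0.15,-0.036,-0.14,0,1,0.2,-0.048,-0.14,0,1,0.25,-0.06,-0.14,0,1,0.3,-0.072,-0.14,0,1,0.35,-0.084,-0.14,0,1,0.4,-0.096,-0.14,0,1,0.45,-0.107,-0.14,0,1,0.5,-0.119,-0.14,0,1,0.55,-0.13,-0.14,0,1,0.6,-0.142,-0.14,0],
)

```text
t: 1.45
eef_pos: [0.5399, -0.2745, 0.2991]
ee_rot: [0.0, 0.989, 0.149, 0.0]
contact_force: [0.9, -0.8, 0.2]
grip_width: 1.002
```

send_rows(
  rows=[1,0.045,-0.01,0,0,1,0.08,-0.019,0,0,1,0.0877,-0.0194,0,0,1,0.0877,-0.0194,0,0,1,0.0877,-0.0194,0,0],
)

```text
t: 1.87
eef_pos: [0.5965, -0.243, 0.2988]
ee_rot: [0.0, 0.989, 0.149, -0.0]
contact_force: [-0.3, -0.2, 0.3]
grip_width: 1.001
```

```bash
python3 - <<'E'
from h import *
f=manip.grab_frame("wrist"); s=manip.observe(); print(s["eef_pos"],s["t"])
im=f["frame"][:,:,::-1].copy()
th=np.linspace(0,6.28,80)
for r,z in((.013,.156),(.069,.130)):
    p=np.array([proj(f,[.612+r*np.cos(a),-.234+r*np.sin(a),z]) for a in th]); cv2.polylines(im,[p.round().astype(int)],True,(0,255,0),1)
cv2.imwrite("pics/d.png",im)
E
```

```text
[ 0.59611455 -0.24340628  0.29920546] 1.9167
```

View pics/d.png

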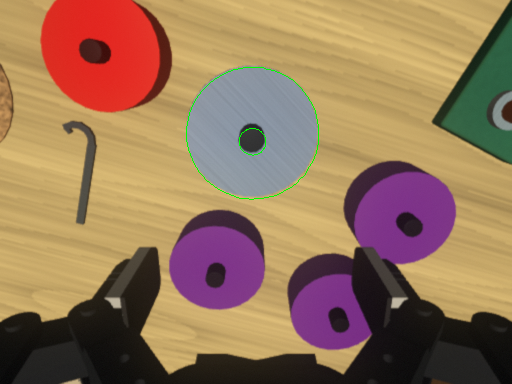

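send_rows(
  rows=[1,0.012,-0.003,0.0,0,1,0.024,-0.0057,0.03,0,1,0.024,-0.0057,0.07,0,1,0.024,-0.0057,0.12,0,1,0.024,-0.0057,0.16,0,1,0.024,-0.0057,0.19,0,1,0.024,-0.0057,0.21,0,1,0.024,-0.0057,0.218,0,1,0.024,-0.0057,0.218,0,1,0.024,-0.0057,0.218,0],
)

```text
t: 2.75
eef_pos: [0.613, -0.2337, 0.1369]
ee_rot: [0.0, 0.989, 0.149, 0.001]
contact_force: [-0.0, -0.3, 0.9]
grip_width: 0.999
```

send_rows(
  force=50,
  rows=[-1,0,0,0,0,-1,0,0,0,0,-1,0,0,0,0,-1,0,0,0,0,-1,0,0,0,0,-1,0,0,0,0,-1,0,0,0,0,-1,0,0,0,0,-1,0,0,0,0,-1,0,0,0,0],
)

```text
t: 3.58
eef_pos: [0.6128, -0.2332, 0.1355]
ee_rot: [0.0, 0.989, 0.149, -0.0]
contact_force: [-0.1, -0.6, -0.1]
grip_width: 0.001
```

```bash
python3 - <<'E'
from h import *
for n in("wrist","side"):
    f=manip.grab_frame(n); im=f["frame"][:,:,::-1]
    if n=="side": im=cv2.resize(im[60:260,170:370],None,fx=3,fy=3,interpolation=cv2.INTER_CUBIC)
    cv2.imwrite(f"pics/e_{n}.png",im)
print(manip.observe())
E
```

```text
{'t': 3.6833, 'qpos': array([-4.19890945e-01,  4.45961730e-01,  1.05559172e+00, -7.37892458e-05,
        1.64002039e+00,  8.51083221e-01]), 'dq': array([ 5.11634209e-06, -2.61874574e-04,  1.52293752e-03,  4.41648023e-04,
       -7.38867200e-04, -4.28957007e-04]), 'joint_efforts': array([ 1.34139351e-03, -5.33372176e+01, -3.58219099e+01, -2.50897074e-04,
        7.48952789e-04,  3.79535550e-05]), 'eef_pos': array([ 0.61277051, -0.23318163,  0.13547114]), 'ee_rot': array([ 3.60653916e-05,  9.88784743e-01,  1.49347687e-01, -1.19356957e-05]), 'contact_force': array([-0.63086072,  0.09866991,  0.39973572]), 'torque': array([0.00893614, 0.0289497 , 0.04666418]), 'grip_width': 0.0005606810921615113}
```

View pics/e_wrist.png

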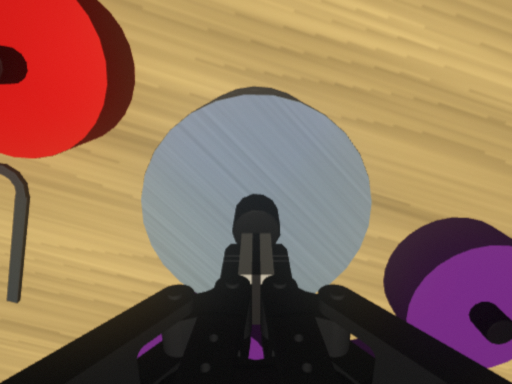

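View pics/e_side.png

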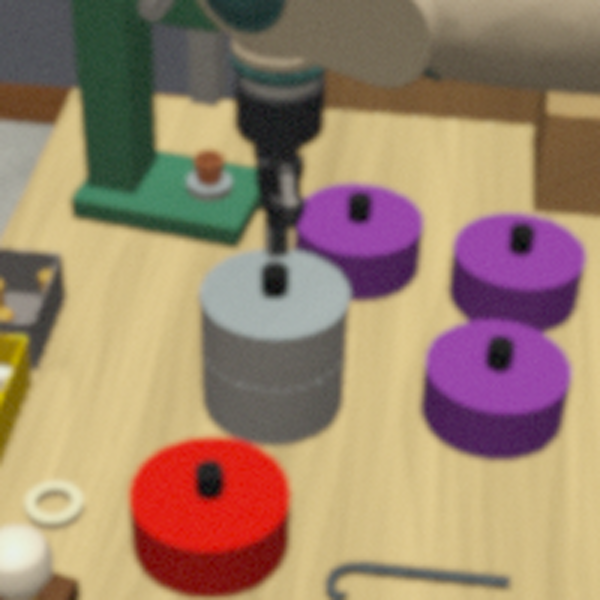

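```bash
python3 - <<'E'
from h import *
f=manip.grab_frame("wrist");g=manip.grab_frame("side"); p=manip.observe()["eef_pos"]
for d in(0,.019): print([proj(c,p+[0,0,d]) for c in(f,g)])
for z in(.13,.143,.156): print(z,[proj(c,[.612,-.234,z]) for c in(f,g)])
im=cv2.resize(f["frame"][150:384,156:356,::-1],None,fx=3,fy=2.5);cv2.imwrite("pics/f.png",im)
E
```

```text
[array([256.36158981, 217.99330623]), array([260.69312245, 154.21772716])]
[array([256.41979009, 232.66394484]), array([260.80532202, 148.59453702])]
0.13 [array([257.27334349, 215.76854591]), array([260.97881895, 155.666702  ])]
0.143 [array([257.37069898, 225.06159987]), array([261.0569875 , 151.85274942])]
0.156 [array([257.48174817, 235.66178419]), array([261.13619086, 147.98830732])]
```

View pics/f.png

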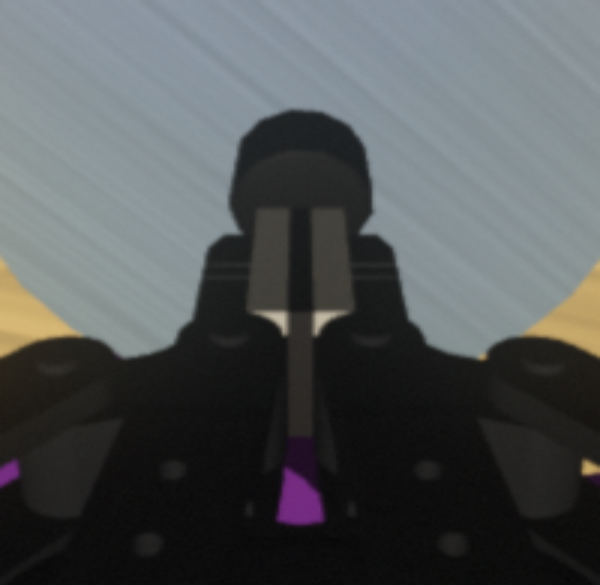

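```bash
python3 - <<'E'
from h import *
print({k:getattr(manip,k) for k in dir(manip) if not k.startswith("_")})
f=manip.grab_frame("wrist");g=manip.grab_frame("side");t=manip.grab_frame("top"); p=manip.observe()["eef_pos"]
print(p,tri([(f,256.5,233),(g,262.5,143)]))
cv2.imwrite("pics/g.png",cv2.resize(t["frame"][80:280,200:400,::-1],None,fx=3,fy=3))
cv2.imwrite("pics/g2.png",cv2.resize(g["frame"][90:190,210:310,::-1],None,fx=6,fy=6))
E
```

```text
{'Unreachable': <class 'cell.Unreachable'>, 'close_job': <function connect.<locals>.done at 0x7f096de90360>, 'grab_frame': <function make.<locals>.drawn_camera at 0x7f096de90d60>, 'observe': <function make.<locals>.<lambda> at 0x7f096de91260>, 'tcp_to_grasp': 0.0187}
[ 0.61277396 -0.23318576  0.13549838] [ 0.61349307 -0.23390521  0.16871953]
```

View pics/g.png

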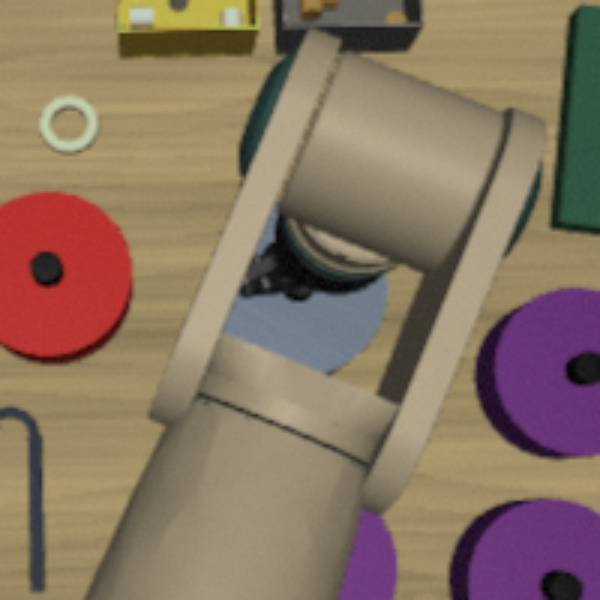

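View pics/g2.png

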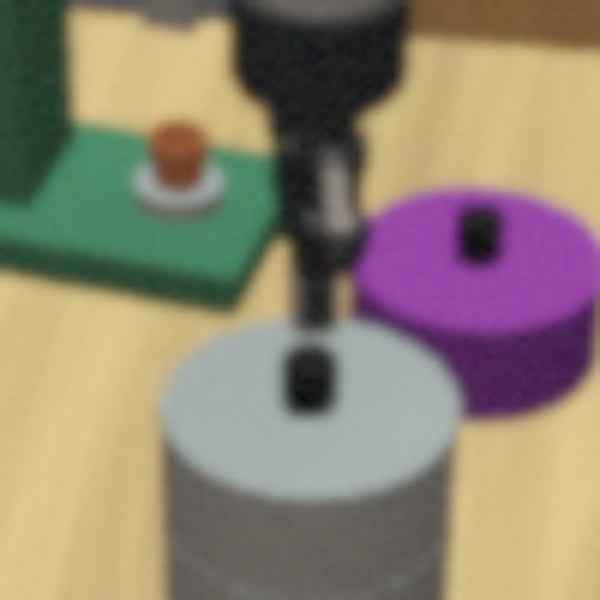

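The closed fingertips are really at about z=0.168, directly above the knob, though the reported TCP is 0.1355. The real tips therefore sit about 32 mm behind the reported TCP. I'll open and go lower, checking the tip height in the pictures.

send_rows(
  rows=[1,0,0,0,0,1,0,0,0,0,1,0,0,0,0,1,0,0,0,0,1,0,0,0,0,1,0,0,0,0,1,0,0,0,0,1,0,0,0.01,0,1,0,0,0.02,0,1,0,0,0.03,0,1,0,0,0.036,0,1,0,0,0.036,0],
)

```text
t: 4.93
eef_pos: [0.6119, -0.2328, 0.1061]
ee_rot: [-0.001, 0.989, 0.149, -0.001]
contact_force: [0.3, -1.1, -0.4]
grip_width: 1.002
```

```bash
python3 - <<'E'
from h import *
f=manip.grab_frame("wrist");g=manip.grab_frame("side"); s=manip.observe();print(s["eef_pos"],s["contact_force"],s["t"],s["grip_width"])
cv2.imwrite("pics/h1.png",f["frame"][:,:,::-1])
cv2.imwrite("pics/h2.png",cv2.resize(g["frame"][90:190,210:310,::-1],None,fx=6,fy=6))
E
```

```text
[ 0.61262058 -0.23311728  0.10809343] [ 0.17286492 -0.15342035 -1.26696104] 5.0333 0.9981427447328461
```

View pics/h1.png

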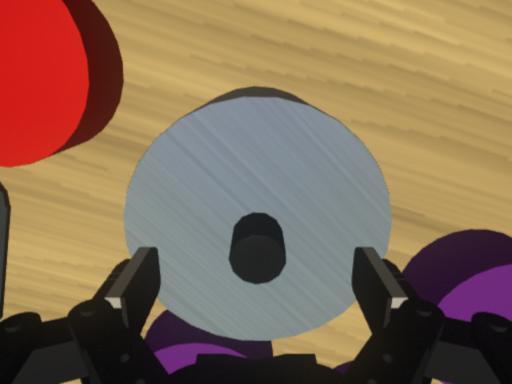

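View pics/h2.png

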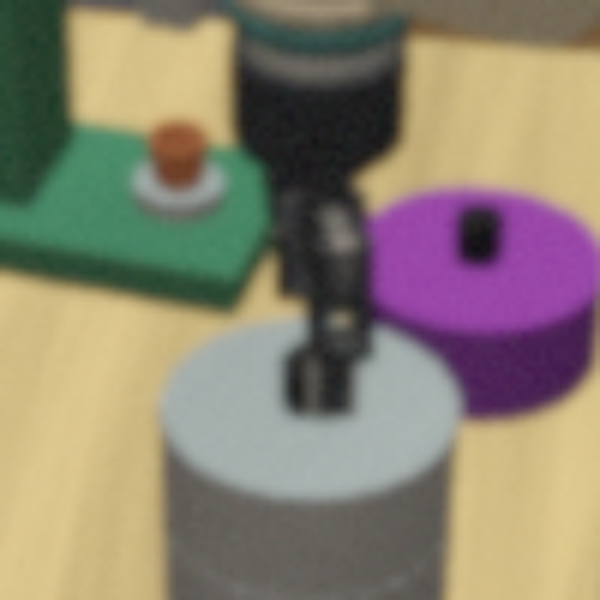

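send_rows(
  force=50,
  rows=[1,0,0,0.006,0,-1,0,0,0.007,0,-1,0,0,0.007,0,-1,0,0,0.007,0,-1,0,0,0.007,0,-1,0,0,0.007,0,-1,0,0,0.007,0,-1,0,0,0.007,0,-1,0,0,0.007,0,-1,0,0,0.007,0,-1,0,0,0.007,0],
)

```text
t: 5.95
eef_pos: [0.613, -0.2333, 0.1038]
ee_rot: [0.0, 0.989, 0.149, 0.0]
contact_force: [0.5, 0.2, 3.6]
grip_width: 0.279
```

```bash
python3 - <<'E'
from h import *
f=manip.grab_frame("wrist");g=manip.grab_frame("side"); s=manip.observe();print(s["eef_pos"],s["contact_force"],s["t"],s["grip_width"])
cv2.imwrite("pics/i1.png",f["frame"][:,:,::-1])
cv2.imwrite("pics/i2.png",cv2.resize(g["frame"][90:190,210:310,::-1],None,fx=6,fy=6))
E
```

```text
[ 0.61302049 -0.2333429   0.10378856] [ 0.04116172 -0.67226135  3.97813234] 6.05 0.27883479337883194
```

View pics/i1.png

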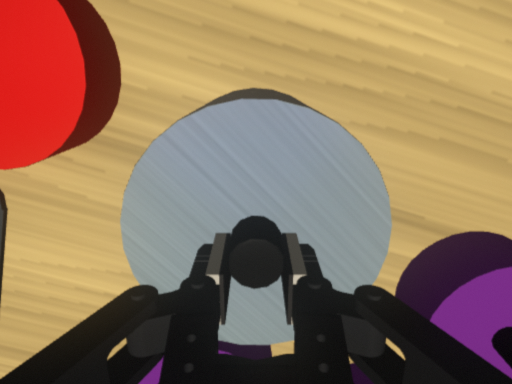

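View pics/i2.png

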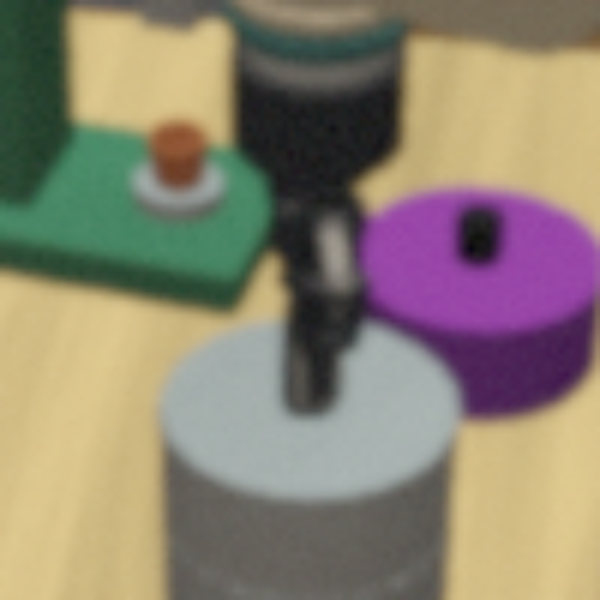

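Now the knob is gripped, with the opening at 0.28 (about 24 mm). Lifting straight up.

send_rows(
  force=60,
  rows=[-1,0,0,-0.004,0,-1,0,0,-0.015,0,-1,0,0,-0.032,0,-1,0,0,-0.05,0,-1,0,0,-0.07,0,-1,0,0,-0.09,0,-1,0,0,-0.11,0,-1,0,0,-0.13,0,-1,0,0,-0.15,0,-1,0,0,-0.165,0,-1,0,0,-0.175,0,-1,0,0,-0.175,0],
)

```text
t: 7.05
eef_pos: [0.6133, -0.2334, 0.237]
ee_rot: [0.001, 0.989, 0.149, 0.001]
contact_force: [0.5, -0.4, -1.0]
grip_width: 0.272
```

```bash
python3 - <<'E'
from h import *
f=manip.grab_frame("wrist");g=manip.grab_frame("side"); s=manip.observe();print(s["eef_pos"],s["contact_force"],s["t"],s["grip_width"])
cv2.imwrite("pics/j2.png",g["frame"][:,:,::-1])
print(delta(s["eef_pos"],[.5217,.188,s["eef_pos"][2]]))
E
```

```text
[ 0.61268711 -0.23314061  0.23407159] [ 7.61653606e-04  1.43225280e-01 -2.83078349e+00] 7.15 0.2697373837191584
[ 4.99116539e-02 -5.72301643e-01  1.72962234e-04]
```

View pics/j2.png

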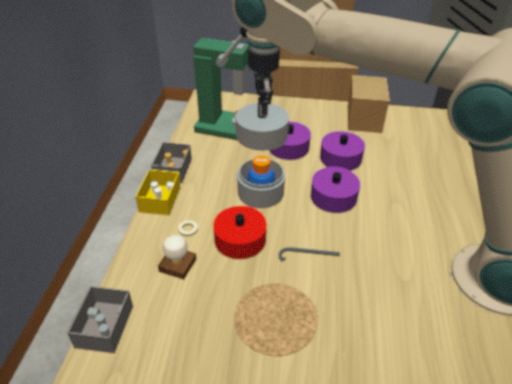

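send_rows(
  rows=[-1,0.001,-0.015,0,0,-1,0.004,-0.045,0,0,-1,0.008,-0.09,0,0,-1,0.012,-0.138,0,0,-1,0.016,-0.188,0,0,-1,0.021,-0.238,0,0,-1,0.025,-0.288,0,0,-1,0.03,-0.338,0,0,-1,0.034,-0.388,0,0,-1,0.038,-0.438,0,0,-1,0.042,-0.485,0,0,-1,0.046,-0.525,0,0],
)

```text
t: 8.15
eef_pos: [0.528, 0.1554, 0.2333]
ee_rot: [-0.0, 0.989, 0.15, -0.001]
contact_force: [0.6, 0.1, -3.0]
grip_width: 0.273
```

send_rows(
  rows=[-1,0.002,-0.025,0,0,-1,0.003,-0.04,0,0,-1,0.004,-0.047,0,0,-1,0.004,-0.047,0,0,-1,0.004,-0.047,0,0],
)

```text
t: 8.57
eef_pos: [0.5221, 0.1869, 0.234]
ee_rot: [0.0, 0.989, 0.149, -0.0]
contact_force: [-0.3, -0.2, -2.3]
grip_width: 0.274
```

```bash
python3 - <<'E'
from h import *
f=manip.grab_frame("top");g=manip.grab_frame("side"); s=manip.observe();print(s["eef_pos"],s["ee_rot"],s["contact_force"],s["t"],s["grip_width"],s["qpos"])
cv2.imwrite("pics/k2.png",g["frame"][:,:,::-1])
print(delta(s["eef_pos"],[.5217,.188,.041]))
E
```

```text
[0.52225945 0.18654269 0.23430142] [ 2.16969779e-04  9.88910128e-01  1.48514978e-01 -1.10239404e-04] [-0.12005938  1.27864201 -1.73325942] 8.6667 0.2770307230767541 [ 2.76704636e-01  1.30610716e-01  1.23781196e+00 -4.10749522e-04
  1.77344388e+00  1.54928548e+00]
[-6.50332768e-05 -2.17956786e-03  2.57734404e-01]
```

View pics/k2.png

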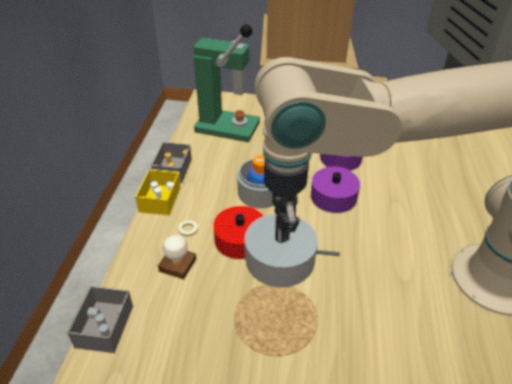

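send_rows(
  rows=[-1,0,0,0.015,0,-1,0,0,0.045,0,-1,0,0,0.08,0,-1,0,0,0.115,0,-1,0,0,0.15,0,-1,0,0,0.185,0,-1,0,0,0.21,0,-1,0,0,0.23,0,-1,0,0,0.243,0,-1,0,0,0.25,0,-1,0,0,0.25,0,-1,0,0,0.25,0],
)

```text
t: 9.67
eef_pos: [0.5223, 0.1876, 0.0476]
ee_rot: [-0.0, 0.989, 0.149, 0.0]
contact_force: [-0.3, -0.2, -2.7]
grip_width: 0.274
```

send_rows(
  rows=[-1,0,0,0.003,0,-1,0,0,0.006,0,-1,0,0,0.009,0,-1,0,0,0.011,0,-1,0,0,0.012,0,-1,0,0,0.012,0],
)

```text
t: 10.17
eef_pos: [0.5219, 0.1878, 0.038]
ee_rot: [0.0, 0.989, 0.149, -0.0]
contact_force: [-0.7, -0.6, -2.5]
grip_width: 0.278
```

```bash
python3 - <<'E'
from h import *
f=manip.grab_frame("top");g=manip.grab_frame("side"); s=manip.observe();print(s["eef_pos"],s["ee_rot"],s["contact_force"],s["t"],s["grip_width"])
cv2.imwrite("pics/l2.png",cv2.resize(g["frame"][200:384,180:380,::-1],None,fx=3,fy=3))
E
```

```text
[0.52193128 0.18775737 0.03798067] [4.33786524e-05 9.88784704e-01 1.49347936e-01 4.42716718e-05] [ 0.56220254  0.07174267 -2.59575538] 10.2667 0.27345777020829093
```

View pics/l2.png

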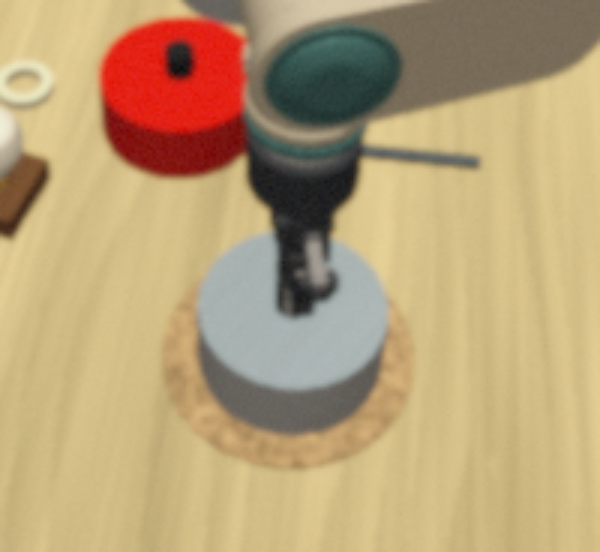

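send_rows(
  rows=[-1,0,0,0.001,0,-1,0,0,0.002,0,-1,0,0,0.002,0],
)

```text
t: 10.52
eef_pos: [0.5221, 0.1878, 0.0378]
ee_rot: [0.0, 0.989, 0.149, 0.0]
contact_force: [-4.9, -1.1, 6.2]
grip_width: 0.276
```

Contact with the mat. Releasing, then straight up.

send_rows(
  rows=[1,0,0,0,0,1,0,0,0,0,1,0,0,0,0,1,0,0,0,0,1,0,0,0,0,1,0,0,0,0,1,0,0,0,0,1,0,0,-0.01,0,1,0,0,-0.03,0,1,0,0,-0.06,0,1,0,0,-0.1,0,1,0,0,-0.15,0],
)

```text
t: 11.52
eef_pos: [0.5207, 0.1874, 0.1487]
ee_rot: [0.0, 0.989, 0.149, -0.002]
contact_force: [1.2, 0.3, 0.1]
grip_width: 0.997
```

send_rows(
  rows=[1,0,0,-0.05,0,1,0,0,-0.09,0,1,0,0,-0.12,0,1,0,0,-0.14,0,1,0,0,-0.14,0,1,0,0,-0.14,0],
)

```text
t: 12.02
eef_pos: [0.5221, 0.1878, 0.2546]
ee_rot: [-0.0, 0.989, 0.149, 0.001]
contact_force: [-0.4, -0.4, -0.7]
grip_width: 1.001
```

```bash
python3 - <<'E'
from h import *
g=manip.grab_frame("side"); s=manip.observe();print(s["eef_pos"],s["ee_rot"],s["contact_force"],s["t"],s["grip_width"])
cv2.imwrite("pics/m2.png",cv2.resize(g["frame"][:,:,::-1],(800,600)))
print(delta(s["eef_pos"],[.612,-.234,.25]))
E
```

```text
[0.5216497  0.18771116 0.2530485 ] [ 1.15970092e-04  9.88786364e-01  1.49335979e-01 -5.26906633e-04] [-0.94520987 -0.27911699  0.42145484] 12.0667 1.0043279646798027
[-0.05094303  0.5727773   0.00416911]
```

View pics/m2.png

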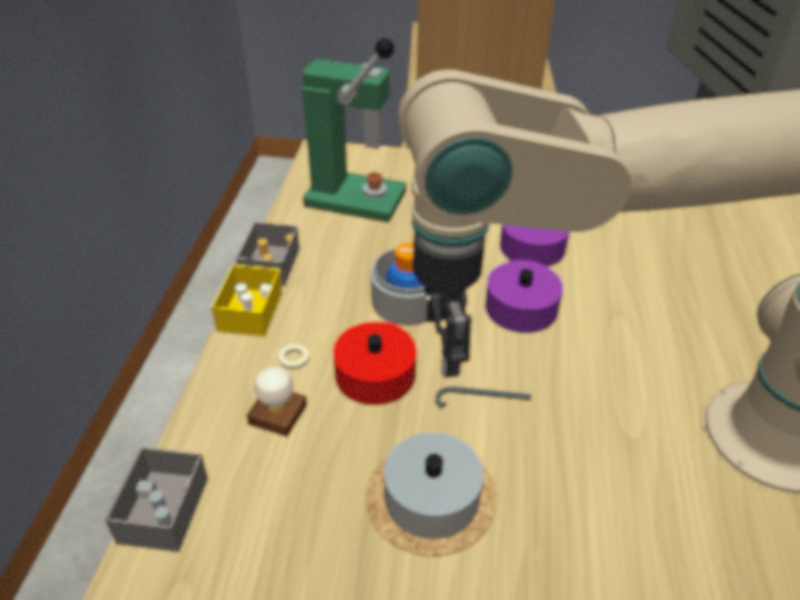

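The lid stands upright on the mat, well within it. Back over the pot; the wrist camera will check the cap's position before I go down.

send_rows(
  rows=[1,-0.001,0.015,0,0,1,-0.004,0.045,0,0,1,-0.008,0.09,0,0,1,-0.012,0.138,0,0,1,-0.016,0.188,0,0,1,-0.021,0.238,0,0,1,-0.025,0.288,0,0,1,-0.03,0.338,0,0,1,-0.034,0.388,0,0,1,-0.038,0.438,0,0,1,-0.042,0.485,0,0,1,-0.047,0.525,0,0],
)

```text
t: 13.07
eef_pos: [0.6037, -0.2021, 0.2518]
ee_rot: [-0.001, 0.989, 0.149, -0.001]
contact_force: [0.9, -0.2, 0.4]
grip_width: 1.0
```

send_rows(
  rows=[1,-0.002,0.025,0,0,1,-0.003,0.04,0,0,1,-0.004,0.047,0,0,1,-0.004,0.047,0,0,1,-0.004,0.047,0,0],
)

```text
t: 13.48
eef_pos: [0.6117, -0.2332, 0.2531]
ee_rot: [-0.0, 0.989, 0.149, -0.001]
contact_force: [0.6, 0.7, -0.4]
grip_width: 1.001
```

```bash
python3 - <<'E'
from h import *
f=manip.grab_frame("wrist"); s=manip.observe();print(s["eef_pos"],s["ee_rot"],s["t"],s["qpos"])
im=f["frame"][:,:,::-1].copy(); th=np.linspace(0,6.28,80)
for r,z in((.024,.120),(.060,.082),(.069,.07)):
    p=np.array([proj(f,[.612+r*np.cos(a),-.234+r*np.sin(a),z]) for a in th]); cv2.polylines(im,[p.round().astype(int)],True,(0,255,0),1)
cv2.imwrite("pics/n.png",im)
hsv=cv2.cvtColor(f["frame"],cv2.COLOR_RGB2HSV); print(hsv[150,255])
E
```

```text
[ 0.61184312 -0.23277904  0.25357067] [-2.69976429e-04  9.88740443e-01  1.49640091e-01 -3.28054918e-04] 13.5333 [-4.19991450e-01  4.33682203e-01  8.38208749e-01  1.05047813e-04
  1.87054548e+00  8.50427316e-01]
[ 15 175 232]
```

View pics/n.png

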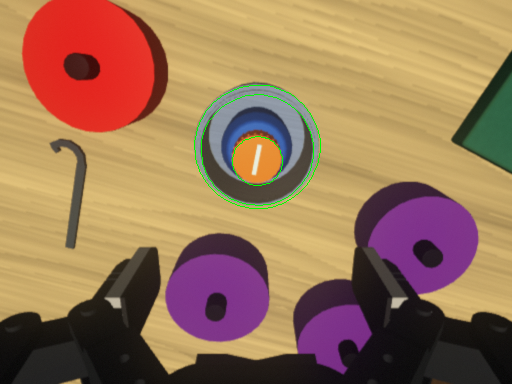

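The cap sits exactly on the predicted circle, its stripe near (257,160). Descending with the jaws open beside it.

send_rows(
  rows=[1,0,0.0015,0.015,0,1,0,0.0015,0.045,0,1,0,0.0015,0.085,0,1,0,0.0015,0.125,0,1,0,0.0015,0.16,0,1,0,0.0015,0.19,0,1,0,0.0015,0.215,0,1,0,0.0015,0.232,0,1,0,0.0015,0.242,0,1,0,0.0015,0.245,0,1,0,0.0015,0.245,0],
)

```text
t: 14.45
eef_pos: [0.6125, -0.2343, 0.0704]
ee_rot: [0.0, 0.989, 0.15, 0.0]
contact_force: [-0.1, -0.7, -0.4]
grip_width: 1.0
```

```bash
python3 - <<'E'
from h import *
f=manip.grab_frame("wrist");g=manip.grab_frame("side"); s=manip.observe();print(s["eef_pos"],s["contact_force"],s["t"])
cv2.imwrite("pics/o1.png",f["frame"][:,:,::-1])
cv2.imwrite("pics/o2.png",cv2.resize(g["frame"][110:210,210:310,::-1],None,fx=6,fy=6))
E
```

```text
[ 0.6130791  -0.2347056   0.07176768] [ 0.05814828 -0.00339887  0.29760617] 14.55
```

View pics/o1.png

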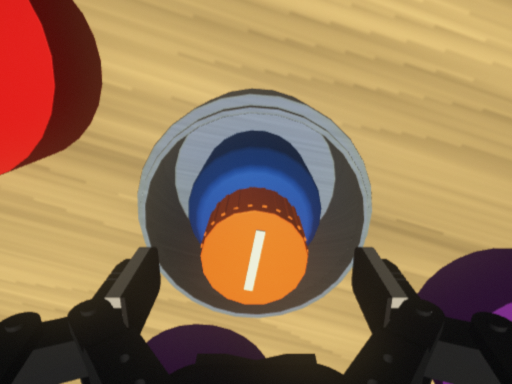

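View pics/o2.png

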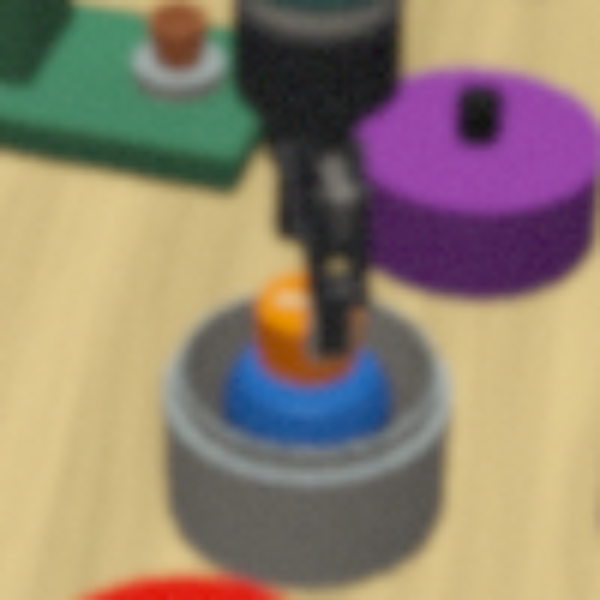

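```bash
python3 - <<'E'
from h import *
g=manip.grab_frame("side"); 
for z in(.09,.1,.11,.12): print(z,[((proj(g,[.6128-.0126*k+.011*m,-.2345+.0406*k+.003*m,z])-[210,110])*6).round() for k in(1,) for m in (0,1)])
for z in (.088,.12): print((proj(g,[.612,-.234,z])-[210,110])*6)
E
```

```text
0.09 [array([319., 399.]), array([294., 401.])]
0.1 [array([319., 382.]), array([294., 384.])]
0.11 [array([320., 365.]), array([295., 367.])]
0.12 [array([320., 347.]), array([295., 349.])]
[304.39865944 345.93113006]
[305.51628464 291.4006399 ]
```

send_rows(
  force=80,
  rows=[1,0,0,0.008,0,1,0,0,0.015,0,1,0,0,0.018,0,-1,0,0,0.018,0,-1,0,0,0.018,0,-1,0,0,0.018,0,-1,0,0,0.018,0,-1,0,0,0.018,0,-1,0,0,0.018,0,-1,0,0,0.018,0,-1,0,0,0.018,0,-1,0,0,0.018,0],
)

```text
t: 15.6
eef_pos: [0.6125, -0.2345, 0.0572]
ee_rot: [0.0, 0.989, 0.149, 0.0]
contact_force: [-1.9, 1.6, 4.6]
grip_width: 0.536
```

```bash
python3 - <<'E'
from h import *
f=manip.grab_frame("wrist");g=manip.grab_frame("side"); s=manip.observe();print(s["eef_pos"],s["ee_rot"],s["contact_force"],s["torque"],s["t"],s["grip_width"])
cv2.imwrite("pics/p1.png",f["frame"][:,:,::-1])
cv2.imwrite("pics/p2.png",cv2.resize(g["frame"][110:210,210:310,::-1],None,fx=6,fy=6))
E
```

```text
[ 0.61251627 -0.23447697  0.05703253] [1.09986488e-04 9.88780374e-01 1.49376436e-01 1.99081908e-04] [-2.57212113  2.30776086  4.93082876] [0.32804673 0.39808474 0.00095845] 15.7 0.5355208519137618
```

View pics/p1.png

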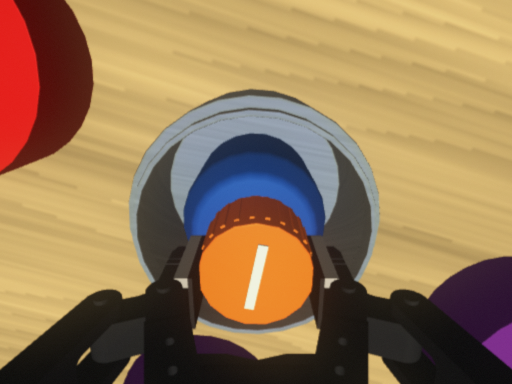

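View pics/p2.png

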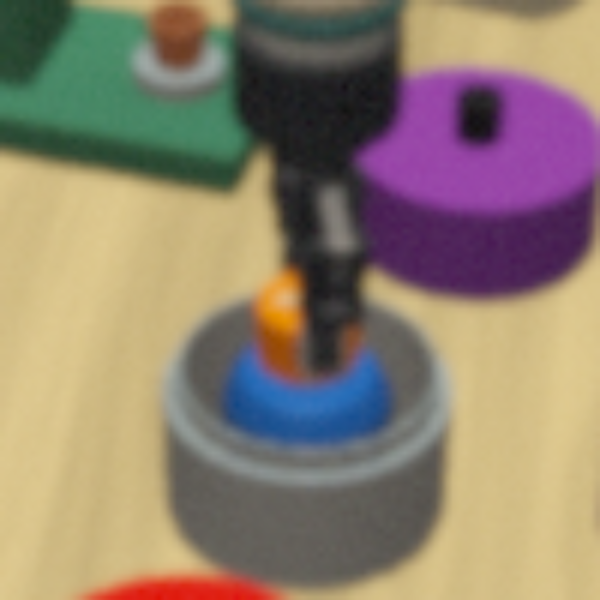

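The cap is gripped (opening 0.536). Pressing about 5.5 mm.

send_rows(
  rows=[-1,0,0,0.003,0,-1,0,0,0.006,0,-1,0,0,0.0075,0,-1,0,0,0.0075,0,-1,0,0,0.0075,0,-1,0,0,0.0075,0],
)

```text
t: 16.2
eef_pos: [0.6127, -0.2346, 0.0522]
ee_rot: [0.0, 0.989, 0.149, 0.001]
contact_force: [-3.3, 1.7, 8.2]
grip_width: 0.539
```

```bash
python3 - <<'E'
from h import *
f=manip.grab_frame("wrist");g=manip.grab_frame("side"); s=manip.observe();print(s["eef_pos"],s["ee_rot"],s["contact_force"],s["torque"],s["t"],s["grip_width"],s["qpos"])
cv2.imwrite("pics/q1.png",f["frame"][:,:,::-1])
cv2.imwrite("pics/q2.png",cv2.resize(g["frame"][110:210,210:310,::-1],None,fx=6,fy=6))
E
```

```text
[ 0.61274216 -0.23455835  0.05216219] [3.05908438e-04 9.88784174e-01 1.49350153e-01 5.43509302e-04] [-3.29933528  2.72077233  7.81691951] [ 0.43940904  0.53840454 -0.02741022] 16.3 0.538012656488444 [-4.21899008e-01  4.98873813e-01  1.15380380e+00  7.40103771e-05
  1.48766986e+00  8.49069117e-01]
```

View pics/q1.png

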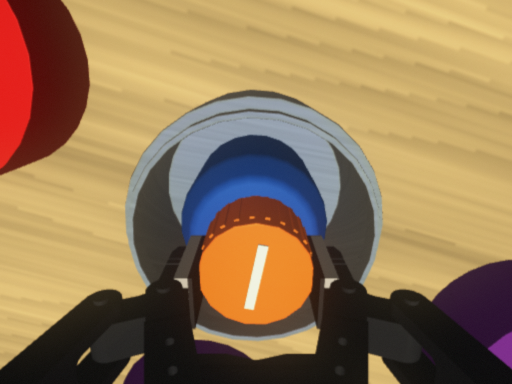

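View pics/q2.png

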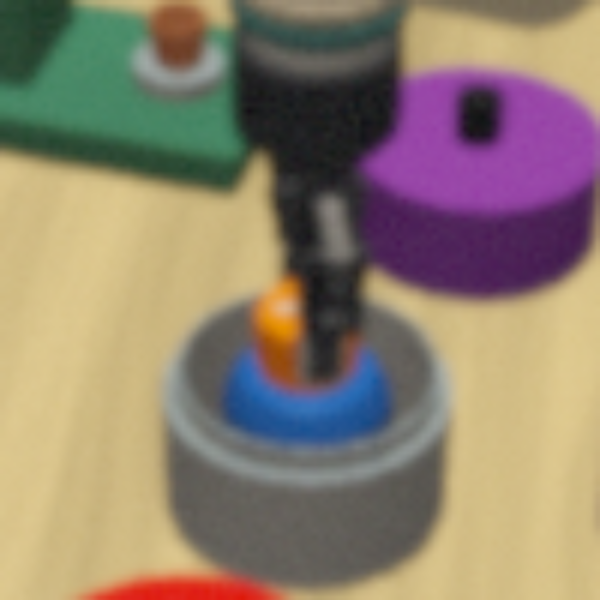

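Pressed: 4.9 mm down, and the force has risen to about 8 N with the cap moving with the pads. Twisting anticlockwise, which is negative about tool z.

send_rows(
  force=100,
  rows=[-1,0,0,0.0007,0,-1,0,0,0.0007,-0.012,-1,0,0,0.0007,-0.027,-1,0,0,0.0007,-0.043,-1,0,0,0.0007,-0.059,-1,0,0,0.0007,-0.075,-1,0,0,0.0007,-0.091,-1,0,0,0.0007,-0.107,-1,0,0,0.0007,-0.123,-1,0,0,0.0007,-0.138,-1,0,0,0.0007,-0.153,-1,0,0,0.0007,-0.153,-1],
)

```text
$.rows: bad value
```

send_rows(
  force=100,
  rows=[-1,0,0,0.0007,0,-1,0,0,0.0007,-0.012,-1,0,0,0.0007,-0.027,-1,0,0,0.0007,-0.043,-1,0,0,0.0007,-0.059,-1,0,0,0.0007,-0.075,-1,0,0,0.0007,-0.091,-1,0,0,0.0007,-0.107,-1,0,0,0.0007,-0.123,-1,0,0,0.0007,-0.138,-1,0,0,0.0007,-0.153,-1,0,0,0.0007,-0.153],
)

```text
t: 17.3
eef_pos: [0.6138, -0.2351, 0.0523]
ee_rot: [0.002, 0.806, 0.592, 0.001]
contact_force: [0.1, 0.6, 8.0]
grip_width: 0.533
```

```bash
python3 - <<'E'
from h import *
f=manip.grab_frame("wrist"); s=manip.observe();print(s["eef_pos"],s["ee_rot"],s["contact_force"],s["torque"],s["t"],s["grip_width"],s["qpos"])
cv2.imwrite("pics/r1.png",f["frame"][:,:,::-1])
E
```

```text
[ 0.6138017  -0.23513491  0.05232106] [0.00199569 0.80735147 0.59006646 0.00109149] [ 1.1043422  -1.08502126  8.23184088] [ 0.09801074 -0.07039582 -0.00813907] 17.35 0.5294037403534948 [-4.21965817e-01  4.99162186e-01  1.15309444e+00 -7.85673654e-05
  1.48478735e+00 -1.13449010e-01]
```

View pics/r1.png

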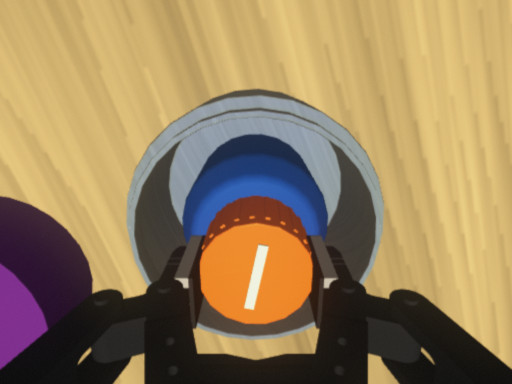

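The stripe has kept its place between the pads while the scene turned about 55°, so the cap is turning without slip. Another 20°.

send_rows(
  rows=[-1,0,0,0,-0.015,-1,0,0,0,-0.03,-1,0,0,0,-0.045,-1,0,0,0,-0.056,-1,0,0,0,-0.056,-1,0,0,0,-0.056],
)

```text
t: 17.85
eef_pos: [0.6138, -0.2352, 0.0523]
ee_rot: [0.002, 0.692, 0.722, 0.001]
contact_force: [0.7, -0.2, 8.8]
grip_width: 0.532
```

```bash
python3 - <<'E'
from h import *
f=manip.grab_frame("wrist"); s=manip.observe();print(s["eef_pos"],s["ee_rot"],s["contact_force"],s["torque"],s["t"],s["grip_width"],s["qpos"])
cv2.imwrite("pics/s1.png",f["frame"][:,:,::-1])
E
```

```text
[ 0.61379326 -0.23511291  0.05230131] [2.12728392e-03 6.92017433e-01 7.21877294e-01 7.20591898e-04] [0.36120452 0.08994001 8.13899825] [ 0.07365743 -0.05525048  0.08359445] 17.9 0.534020503678904 [-4.21944195e-01  4.99184868e-01  1.15310435e+00 -7.09248683e-05
  1.48481195e+00 -4.64169729e-01]
```

View pics/s1.png

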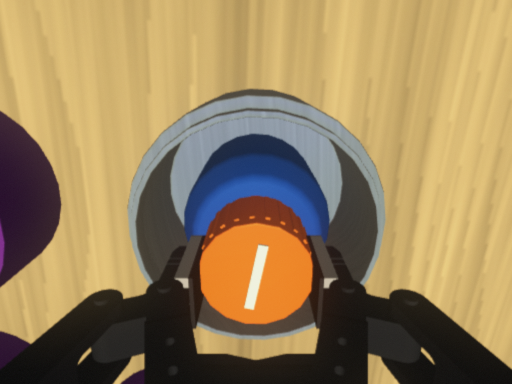

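Turned 75°. Lifting straight up.

send_rows(
  rows=[-1,0,0,-0.004,0,-1,0,0,-0.012,0,-1,0,0,-0.025,0,-1,0,0,-0.04,0,-1,0,0,-0.06,0,-1,0,0,-0.08,0,-1,0,0,-0.1,0,-1,0,0,-0.115,0,-1,0,0,-0.125,0,-1,0,0,-0.13,0,-1,0,0,-0.13,0,-1,0,0,-0.13,0],
)

```text
t: 18.9
eef_pos: [0.6121, -0.2344, 0.1473]
ee_rot: [-0.001, 0.692, 0.722, -0.0]
contact_force: [0.5, -0.1, -1.1]
grip_width: 0.534
```

```bash
python3 - <<'E'
from h import *
f=manip.grab_frame("wrist");g=manip.grab_frame("side"); s=manip.observe();print(s["eef_pos"],s["ee_rot"],s["contact_force"],s["torque"],s["t"],s["grip_width"],abs(s["dq"]).max())
cv2.imwrite("pics/t1.png",f["frame"][:,:,::-1])
cv2.imwrite("pics/t2.png",cv2.resize(g["frame"][:,:,::-1],(800,600)))
E
```

```text
[ 0.6119295  -0.23427841  0.14683027] [-9.39491922e-04  6.92038656e-01  7.21859731e-01 -3.80855881e-04] [ 0.1912364   0.32079028 -0.56862818] [ 0.01362043  0.00334786 -0.00495988] 19.0 0.5319992244965542 0.0025023026045280132
```

View pics/t1.png

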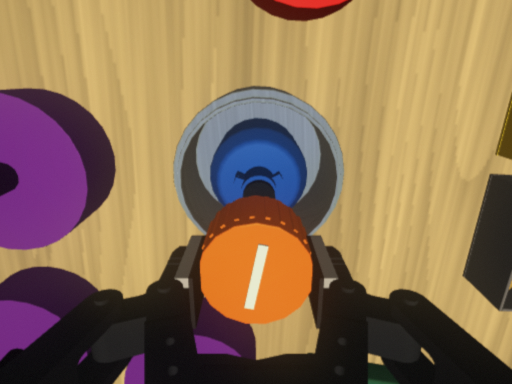

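View pics/t2.png

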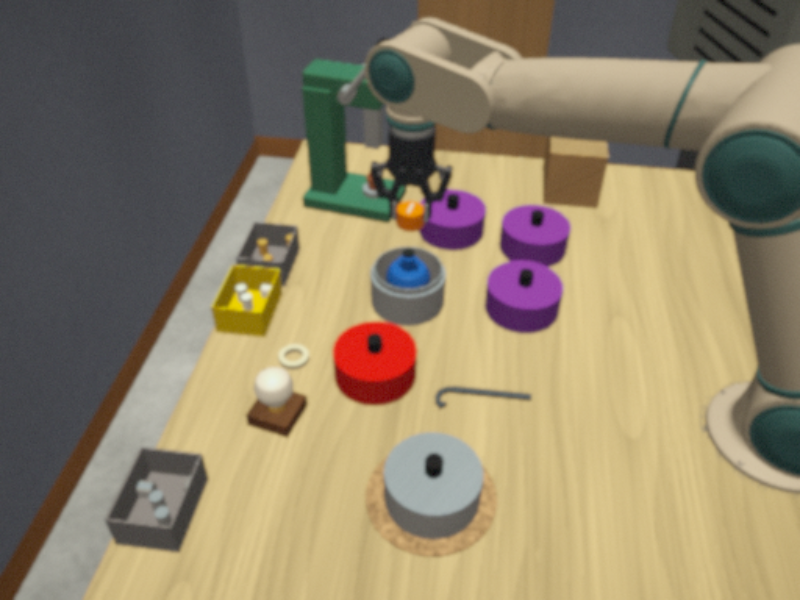

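The cap is off, level between the pads and clear above the bare neck. The lid is upright on the mat, and the bulb, ring and spanner are unmoved. Handing in.

```bash
python3 - <<'E'
from cell import manip
print(manip.close_job())
E
```

```text
the job is handed in; nothing more can be done
None
```

I set the lid upright on the cork mat and released it. I then pressed the cap about 5 mm, turned it about 75° anticlockwise while it was pressed, and lifted it off. I handed the job in at t = 19 s of the 64 s allowed. The hand-in gives no verdict, so these are my own checks.

- **Cap:** The gripper still holds it (opening 0.53, grip 100 N) and the arm was practically still. It is level, and its centre is about 8 cm above the neck top. The tool axis is within about 1 mm of the bottle axis I measured. The neck is bare in the wrist picture.
- **Lid:** In the last side picture it stands upright on the mat, clear of the fingers. It was set down within a few mm of the mat centre I aimed for.
- **Other objects:** The bulb, spanner and ring look unmoved in the last side picture. I judged this by eye only.
- **Not measured directly:** `cap_spring` could not be read. I judged the press from 4.9 mm of downward travel and a force of about 8 N.

Two things disagreed along the way:
- **Fingertip position:** The first close on the knob shut on nothing. The pictures put the real fingertips about 3 cm behind the reported TCP, so I set the grasp heights from the pictures instead.
- **Mat position:** The side and top views differed by about 11 mm in y. I used a point between them, nearer the top view, which is well within the 35 mm allowed.

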